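# Set sprung dividers to two punch marks and hold the gap

### The job

Lift the spring dividers out of the wooden tool block and stand them upright on the chalked face of the half-bearing casting, squeezing the sprung legs until one point rests lightly on each of the two punch marks there. Keep that gap steady, points on the marks, for at least three seconds and finish still holding the squeezed dividers in place, ready for the nut to be run down: do not let go or press hard. Leave the hammer, the centre punch and the square where they lie.

Things in the scene. Friction and masses are not known exactly. Their poses are not given: they have to be found in the camera images.
- tool_block: Fixed light wooden block, 56 (x) x 130 (y) x 50 mm high, origin at the centre of its underside. Its slot, 9 mm wide (x) and 71 mm long along its y axis, 32 mm deep from the top face, holds the dividers standing points down. Four small empty holes near the corners.
- dividers: Loose steel spring dividers, about 75 g, 111 mm tall, upright in the block's slot (leaning up to 4 degrees): two legs 8 mm wide (x), 5 mm thick, spread along own y, joined by a spring bow on top, 26 mm wide (y), 9 mm deep (x). z points up; origin midway between the points, at their level with legs open. Legs pivot about x at a fulcrum 93 mm up. Centre of mass about 60 mm up.
- leg_r (a joint): How far each leg is squeezed in (rad; both move alike): 0 = open against the nut (point gap 52 mm), 0.25 = points nearly touching. Gap = 3 mm + 192 mm x sin(0.258 - value); squeezing lowers the points 96 mm x (cos(0.258 - value) - 0.967) (up to 3 mm). Spring per leg 1.3 N m/rad, preload 0.22 N m: a pinch 45 mm below the fulcrum takes 5 N open, 9 N at a 28 mm gap.
- point_l (a point): Tip of the leg on the dividers' -y side (lowest end of the leg; the tip is rounded at 1.5 mm radius).
- point_r (a point): Tip of the leg on the dividers' +y side.
- casting: Fixed grey half-bearing casting, 150 (x) x 120 (y) x 62 mm high, origin at the centre of its underside; half-round bore (radius 32 mm) open upward along its y axis, with a flat land 38 mm wide and 120 mm long on either side of the bore, top 62 mm above the origin. The land on its -x side (centre line at x = -51 mm) is chalked white and carries a scribed centre line along y with two punch marks.
- mark_1_dot (a point): Punch mark on the chalked land: a dark dot 4 mm across with a scribed cross line, at the height of the face (62 mm above the bench), 10 to 18 mm to the +y side of the land's middle. Flat: no hole for the point to catch in.
- mark_2_dot (a point): The other punch mark, 10 to 18 mm to the -y side of the land's middle; the two are 20 to 36 mm apart along the casting's y axis.
- hammer: Bystander: hammer with a wooden handle, 260 mm long, lying on the bench behind the work.
- punch: Bystander: steel centre punch, 109 mm long and 11 mm thick, lying on the bench towards the robot.
- square: Bystander: engineer's square, dark stock 80 mm long and a 115 mm blade, lying on the bench behind the work.
- pinch (a point): Middle of the dividers between the legs, 60 mm above the origin, axes as the dividers': pinch the legs' outsides along y about here. Outside width, legs open: 36 mm here (27 at a 28 mm gap), 32 mm 10 mm higher, 39 mm 10 mm lower. A thin brass screw runs along y through both legs 24 mm below here, its nut (8 mm) run back beyond the +y leg: keep fingers above it. Bow top is 51 mm above here.
There are look-alikes about, which are no part of the job. What is shaped like the dividers but red is not meant. There is more than one size of the casting; the one meant has the size given above.

How it is judged:
By the outcome, as a careful person would: the job done as asked, in the order asked, and still so for the second after the job is handed in, while the arm keeps its last pose, push and grip.
It also fails if it takes over 45 s, if anything falls off the work surface, if the arm or the gripper's body presses on something with over 40 N, if the wrist force passes 120 N, or if a joint passes its speed limit or range.

### The arm

A 7-joint arm with a two-finger parallel gripper is mounted at the origin on the work surface. World frame = base frame: x ahead of the robot, y to its left, z up, the work surface at z = 0. Lengths are in m, angles in rad, forces in N, time in s.
With the tool pointing down it reaches from about 0.4 to 0.85 m from the base axis. Payload 10.4 kg.
Tool frame: the origin (TCP) lies at the very end of the fingers, on their centre line; the grasp point (between the pads) lies 19 mm behind it; z points along the fingers, y is the line along which they close (so a half turn about z gives the same grasp; the last joint's range is limited). The gripper opens to 87 mm and grips with 3 to 60 N. Pads are 19 mm wide; open, the fingers measure 117 mm over their backs; the gripper's body (75 mm by 190 mm) begins 51 mm behind the grasp point.
Start: joints at [-1.318, 0.332, -0.065, 1.46, 0.022, 1.35, -0.088], TCP at [0.17, 0.601, 0.223] pointing down, gripper open.
Joint ranges: [-2.6, 2.6], [-0.5, 2.12], [-1.47, 1.34], [0.16, 2.42], [-1.27, 4.41], [0.06, 2.06], [-2.6, 2.6]. Speed limits (rad/s): [2.22, 2.22, 2.79, 2.79, 3.14, 3.14, 3.14].

### API

Orientations are given as a unit quaternion [x, y, z, w].
In Python, from bench import r gives the robot as it stands.
- The arm moves only by the shell command python3 -m jog FILE [FORCE], which reads ROWS from the file FILE. ROWS is a JSON list of rows, 1 to 12 of them, each written [[dx, dy, dz], turn, opening]: dx, dy, dz in a scale on which 1.0 is 75 cm, then a turn about the tool's z in normalised numbers (1 is pi rad), then the finger opening in m; each row is the pose to reach, as a shift and turn from the pose commanded when the command began, along the tool's axes at that moment; what a row does not reach only later rows make up. A row lasts 1/10 s, in which the tool goes at most 0.05 m and 0.15 rad, less where a joint would pass 70% of its speed; a pose out of reach is approached as far as the arm can. The fingers move at their own pace and stop on an object; FORCE is the grip in N (left out, the last holds). Time passes only in rows, so rows that do not move let the fingers close. It prints the time, the measured TCP pose, the force, the opening and the grip force at its end. A shift or turn number past 1, either way, is cut back to 1. Input that does not fit is refused with a message, and nothing moves.
- r.read_state(): the state, without advancing time (a new reading comes with each control period).
- r.camera(name): name is "side" or "top"; returns a dict with "img" (400x640x3 uint8, red, green, blue), "fx", "fy", "cx", "cy" (pixels), "pose" (4x4, takes a point from camera to world coordinates). Camera axes: x right, y down, z forward; pixel columns grow to the right and rows downward; lengths in m; the calibration is good to about 2 mm. A picture is of the moment at which its call begins. There is no depth.
- r.close_job(): hands the job in; it is judged then, once.
Trained networks look in the newest picture that a camera, given by its name, has taken for a name from the list of things; names that differ only in an ending like _2 or _b are one class to them, and where a whole thing is asked for, a point or a joint stands for the part that bears it (a point fixed in the world has none). Each returns a list of dicts, best first, with "p" (0 to 1); they miss things now and then, are a little off and sometimes report something else, mostly with a low value. They report only what shows in the picture. A call takes as long as a camera call. They do not tell look-alikes from the thing itself.
- r.recognise(camera, label): "position" ([column, row] as shares, 0 to 1, of the picture: columns of its width, rows of its height, amid what is visible of it).
- r.regions_of(camera, label): "pixels" (400x640 bool, what is visible of it) and "position" ([column, row] as shares, 0 to 1, of the picture: columns of its width, rows of its height, amid what is visible of it).
The state is a dict: "time": time; "joint_positions": joint angles; "joint_vel": joint speeds; "joint_torque": joint torques, N m; "ee_pos": TCP position; "eef_rot": TCP orientation; "ft_force": force on the tool from outside, world axes, zero at the start; "torque": the same for the moment, N m; "width": finger opening in m; "grip_force": force on a finger pad.
Only numpy, scipy, OpenCV 4.12 (cv2) and the standard library are available. Lean on these libraries where they do the work, as an engineer would, in place of code of your own. Each camera call takes 0.05 s, during which the arm holds its last target. There are 200 camera calls.

## Working session

There is one attempt and no reset: what is moved stays moved. The work goes in short steps, Python scripts to look and compute and a shell command to move; the robot and the scene stay as the last step left them, time stands still between calls to the robot, and variables do not carry over. Pictures are saved under pics/ and viewed, at most 10 in all, crops included, and the job is handed in when it is done.

```bash
mkdir -p pics; cat > h.py <<'E'
import numpy as np, cv2
from bench import r
def ray(c,u,v):
    P=np.array(c["pose"]); d=P[:3,:3]@np.array([(u-c["cx"])/c["fx"],(v-c["cy"])/c["fy"],1]); return P[:3,3],d
def onz(c,u,v,z):
    o,d=ray(c,u,v); return o+d*(z-o[2])/d[2]
def proj(c,p):
    P=np.array(c["pose"]); q=P[:3,:3].T@(np.array(p)-P[:3,3]); return np.array([c["fx"]*q[0]/q[2]+c["cx"],c["fy"]*q[1]/q[2]+c["cy"]])
def tri(c1,p1,c2,p2):
    o1,d1=ray(c1,*p1);o2,d2=ray(c2,*p2)
    s=np.linalg.lstsq(np.c_[d1,-d2],o2-o1,rcond=None)[0]
    a=o1+d1*s[0];b=o2+d2*s[1]; return (a+b)/2,np.linalg.norm(a-b)
def save(c,n): cv2.imwrite("pics/"+n+".png",c["img"][:,:,::-1])
E
python3 - <<'E'
from h import *
for n in("top","side"):
    c=r.camera(n); save(c,n+"0"); print(n,np.round(c["pose"],3).tolist(),c["fx"],c["cx"],c["cy"])
    for l in("dividers","tool_block","casting","mark_1_dot","point_l","hammer","punch","square"):
        print(l,[(round(d["p"],2),(np.array(d["position"])*[640,400]).round(1).tolist()) for d in r.recognise(n,l)])
s=r.read_state(); print(s)
E
```

```text
top [[-0.015, -0.995, 0.101, 0.497], [-1.0, 0.016, 0.011, 0.059], [-0.012, -0.101, -0.995, 1.212], [0.0, 0.0, 0.0, 1.0]] 500.92145490506124 314.9343720694777 200.86138158310538
dividers [(0.7, [436.8, 176.1]), (0.61, [443.6, 219.9]), (0.18, [272.5, 155.8])]
tool_block [(0.89, [438.8, 225.2]), (0.65, [445.2, 220.8]), (0.53, [428.6, 134.3])]
casting [(0.87, [155.1, 249.5]), (0.85, [227.9, 248.6])]
mark_1_dot []
point_l [(0.57, [440.0, 183.7]), (0.56, [439.3, 218.3]), (0.56, [431.7, 167.9])]
hammer [(0.57, [274.0, 153.8])]
punch [(0.59, [344.7, 270.5]), (0.51, [440.7, 223.4]), (0.5, [229.7, 250.0])]
square [(0.97, [428.1, 132.9])]
side [[0.834, -0.329, 0.443, 0.076], [-0.552, -0.521, 0.652, -0.674], [0.016, -0.788, -0.616, 0.8], [0.0, 0.0, 0.0, 1.0]] 513.3010384485924 311.3729327246458 199.37742873351928
dividers [(0.67, [390.6, 291.1]), (0.64, [425.9, 276.1])]
tool_block [(0.74, [383.7, 317.4])]
casting [(0.88, [239.0, 189.0]), (0.56, [210.7, 157.0]), (0.48, [393.3, 291.6])]
mark_1_dot [(0.67, [240.6, 190.7]), (0.57, [385.4, 287.1]), (0.5, [388.8, 292.1])]
point_l [(0.69, [394.5, 300.4
[... 191 characters left out ...]
1758665,  0.33219552, -0.06467785,  1.46014455,  0.02161709,
        1.34988648, -0.08849703]), 'joint_vel': array([ 1.07751479e-03, -7.68610138e-04,  9.01111007e-04,  3.20132795e-04,
        1.00915164e-03,  3.65440562e-04, -8.85997602e-05]), 'joint_torque': array([ 6.40335984e-04, -6.23046112e+01,  2.46527715e-02, -3.90119576e+01,
       -6.12170203e-02,  3.17886192e-02,  3.58804630e-05]), 'ee_pos': array([0.17020735, 0.60138454, 0.22255698]), 'eef_rot': array([1.37473124e-01, 9.90505497e-01, 3.00215218e-05, 7.70105658e-06]), 'ft_force': array([-0.45611944,  0.56368148, -0.29638033]), 'torque': array([-0.00977331,  0.03623635, -0.00370721]), 'grip_force': 0.0, 'width': 0.08689009026374868}
```

View pics/top0.png

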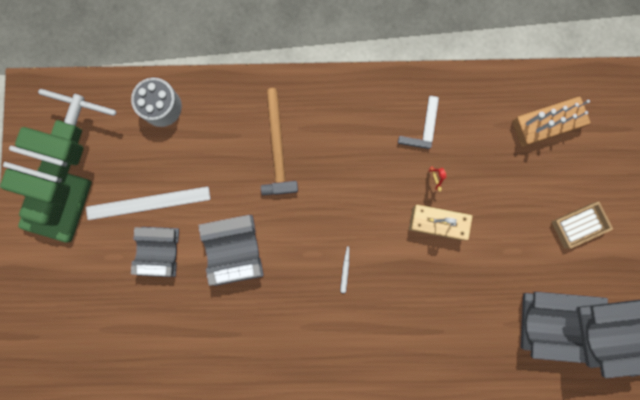

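View pics/side0.png

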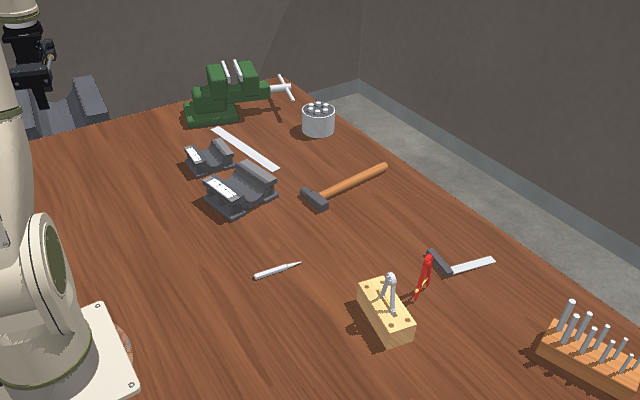

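Seen in top / side: the steel dividers stand in the block at top (443,221), side (391,285). The red look-alike is at top (437,178), side (425,275). The large casting is at top (231,249), side (239,189); the small one is at top (155,252), side (208,157). I choose the steel dividers and, subject to a size check, the large casting.

```bash
python3 - <<'E'
from h import *
cs={n:r.camera(n) for n in("top","side")}
t,s=cs["top"]["img"],cs["side"]["img"]
def cr(i,u,v,w,h,k): return cv2.resize(i[v:v+h,u:u+w],(w*k,h*k),interpolation=cv2.INTER_CUBIC)
a=cr(t,195,205,80,60,5);b=cr(t,400,190,80,60,5);c=cr(s,195,150,80,60,5);d=cr(s,350,260,80,60,5)
# side crop of dividers taller
d=cr(s,340,262,80,60,5)
cv2.imwrite("pics/crop1.png",np.vstack([np.hstack([a,b]),np.hstack([c,d])])[:,:,::-1])
# area check castings
for n,l in(("top","casting"),("top","tool_block"),("top","dividers"),("side","dividers"),("side","casting")):
    for g in r.regions_of(n,l):
        m=g["pixels"].astype(np.uint8); q=cv2.minAreaRect(cv2.findNonZero(m)); print(n,l,round(g["p"],2),np.round(q[0],1),np.round(q[1],1),round(q[2],1),m.sum())
E
```

```text
top casting 0.89 [230.1 249.6] [62.3 55.4] 79.7 3306
top casting 0.78 [154.4 250.8] [45.2 48.8] 4.1 2105
top tool_block 0.83 [439.9 222.1] [60.2 25.7] 11.3 1321
top dividers 0.68 [442.6 219.8] [25.2  5.9] 9.5 107
top dividers 0.68 [438.7 176.6] [23.7 14.2] 71.6 192
side dividers 0.77 [386.8 293.8] [17.8 44. ] 1.8 432
side casting 0.76 [239.7 188.9] [51.4 73.8] 63.4 2833
side casting 0.75 [208.  157.6] [33.8 48.7] 74.9 1324
```

View pics/crop1.png

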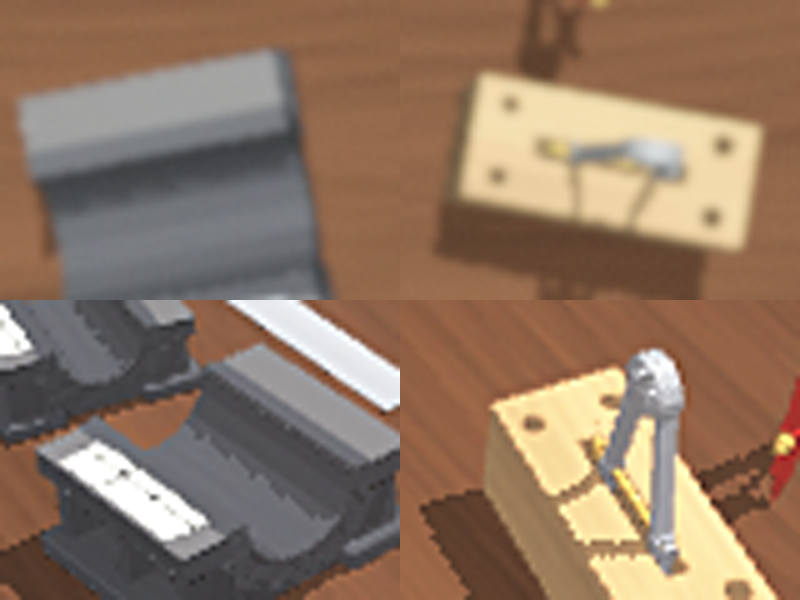

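The crop shows the steel-grey dividers in the block, with the brass nut at the left end in top view, which is world +y. The big casting has a white chalked land with two dark marks in the side view at about (219,184) and (229,190). Next I measure.

```bash
python3 - <<'E'
from h import *
t=r.camera("top"); s=r.camera("side")
# block top face corners from crop
P=[onz(t,u,v,.05)[:2] for u,v in((416,204.4),(472.6,215),(468.6,240),(412,230))]
P=np.array(P); print("block",P.round(4).tolist(),P.mean(0),[np.linalg.norm(P[i]-P[(i+1)%4]) for i in range(4)])
e=P[0]-P[1]+P[3]-P[2]; print("yaw y-axis",np.arctan2(-e[0],e[1]))
# chalk: white blobs
for n,c in(("top",t),("side",s)):
    i=c["img"].astype(int); u0,v0,u1,v1=(200,255,270,290) if n=="top" else (195,170,250,215)
    m=((i.min(2)>170)*255).astype(np.uint8); k=np.zeros_like(m); k[v0:v1,u0:u1]=m[v0:v1,u0:u1]
    q=cv2.minAreaRect(cv2.findNonZero(k)); b=cv2.boxPoints(q); print(n,(k>0).sum(),np.round(q,1) if 0 else q)
    B=np.array([onz(c,u,v,.062)[:2] for u,v in b]); print(B.round(4).tolist(),B.mean(0),[np.linalg.norm(B[j]-B[(j+1)%4]).round(4) for j in range(4)])
a=cv2.resize(t["img"][258:290,200:270],None,fx=11,fy=11,interpolation=cv2.INTER_CUBIC)
b=cv2.resize(s["img"][175:206,200:270],None,fx=11,fy=11,interpolation=cv2.INTER_CUBIC)
b=b[:600-a.shape[0] if a.shape[0]+b.shape[0]>600 else None]
cv2.imwrite("pics/chalk.png",np.vstack([a,b])[:,:,::-1])
E
```

```text
block [[0.6031, -0.1633], [0.5764, -0.2932], [0.5188, -0.2814], [0.5438, -0.152]] [ 0.5605434  -0.22247437] [np.float64(0.13264601076409058), np.float64(0.058792987434007446), np.float64(0.13177036415783833), np.float64(0.06037397569155717)]
yaw y-axis -0.19713021124514415
top 482 ((233.62640380859375, 273.1529235839844), (12.193071365356445, 40.3796501159668), 79.04593658447266)
[[0.4569, 0.3072], [0.473, 0.2165], [0.4458, 0.2113], [0.4298, 0.3017]] [0.45137673 0.25917897] [np.float64(0.092), np.float64(0.0276), np.float64(0.0918), np.float64(0.0276)]
side 233 ((221.5807647705078, 187.8961639404297), (30.258499145507812, 8.945990562438965), 37.87498474121094)
[[0.4294, 0.2995], [0.4532, 0.3195], [0.4686, 0.2203], [0.4456, 0.2029]] [0.44921161 0.26054423] [np.float64(0.0311), np.float64(0.1004), np.float64(0.0288), np.float64(0.0979)]
```

View pics/chalk.png

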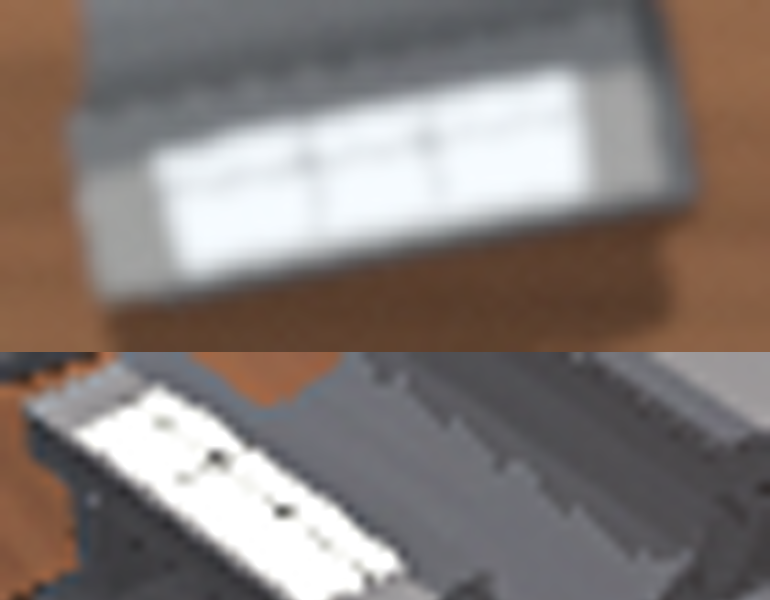

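The marks are at top (227.5,272.1) and (238.5,270.0), and at side (219.3,184.2) and (225.3,189.0). Next I localise them, along with the dividers' bow and points.

```bash
python3 - <<'E'
from h import *
t=r.camera("top"); s=r.camera("side")
def dot(c,u,v,w=2.0):
    g=cv2.resize(c["img"],None,fx=8,fy=8,interpolation=cv2.INTER_CUBIC).min(2).astype(float)
    x=int((u+.5)*8);y=int((v+.5)*8);k=14
    p=np.clip(235-g[y-k:y+k+1,x-k:x+k+1]-0,0,None); p=np.clip(p-p.max()*.5,0,None)
    yy,xx=np.mgrid[-k:k+1,-k:k+1]; return (x+(p*xx).sum()/p.sum())/8-.5,(y+(p*yy).sum()/p.sum())/8-.5
T=[dot(t,227.5,272.1),dot(t,238.5,270)];S=[dot(s,219.3,184.2),dot(s,225.3,189)]
for a,b in zip(T,S):
    print(np.round(a,2),np.round(b,2),onz(t,*a,.062).round(4),onz(s,*b,.062).round(4),tri(t,a,s,b)[0].round(4))
a,b=[onz(t,*x,.062) for x in T];print("t gap",np.linalg.norm(a-b),np.arctan2(-(a-b)[0],(a-b)[1]))
a,b=[onz(s,*x,.062) for x in S];print("s gap",np.linalg.norm(a-b),np.arctan2(-(a-b)[0],(a-b)[1]))
# side crop px of block top corners & dividers (5x crop at 340,262 placed at 400,300)
f=lambda x,y:((x-400+.5)/5-.5+340,(y-300+.5)/5-.5+262)
print("block corner side",[onz(s,*f(*p),.05).round(4).tolist() for p in((490,405),(622,367))])
# bow: top (443..) top-crop (657,157)->; side top of bow (655,352)
bt=((657-400)/5+400,190+157/5)
print("bow tri centre",tri(t,bt,s,f(655,378)))
print("leg at block top: ",[onz(s,*f(*p),.05).round(4).tolist() for p in((607,478),(667,560))])
print("bow at z.14 top",onz(t,*bt,.135).round(4), "side", onz(s,*f(655,378),.125).round(4))
q=cv2.minAreaRect
E
```

```text
[227.41 272.26] [219.13 184.08] [0.4536 0.2734 0.062 ] [0.451  0.2765 0.062 ] [0.452 0.274 0.063]
[238.28 270.31] [225.19 188.95] [0.4576 0.2486 0.062 ] [0.4547 0.251  0.062 ] [0.456  0.2493 0.0624]
t gap 0.025147227911296532 0.16112434096638573
s gap 0.025771202853909696 0.14387879134441778
block corner side [[0.5451, -0.1507, 0.05], [0.6023, -0.163, 0.05]]
bow tri centre (array([ 0.55766445, -0.22407193,  0.12371298]), np.float64(0.0013016453340106361))
leg at block top:  [[0.5599, -0.2048, 0.05], [0.5532, -0.2476, 0.05]]
bow at z.14 top [ 0.5576 -0.2215  0.135 ] side [ 0.5561 -0.2246  0.125 ]
```

Careful with the scale: shifts go in shares of 75 cm and turns go in shares of pi rad. That gives: -0.688 m / 0.75 = -0.9173, -0.598 m / 0.75 = -0.7973, -0.079 rad / 3.1416 = -0.0251.

```bash
cat >> h.py <<'E'
from scipy.spatial.transform import Rotation as Ro
def go(p,ang):
    "tool-frame shift to world p, and turn so tool y lies ang from +y towards +x"
    s=r.read_state(); R=Ro.from_quat(s["eef_rot"]).as_matrix(); y=R[:,1]
    d=R.T@(np.array(p)-s["ee_pos"]); print("t",s["time"],"d",d.round(4),"turn",round(ang-np.arctan2(y[0],y[1]),4),"w",s["width"],s["grip_force"],s["ft_force"].round(2))
E
echo '[[[-0.7973,-0.9173,0],-0.0251,0.087],[[-0.7973,-0.9173,0],-0.0251,0.087],[[-0.7973,-0.9173,0],-0.0251,0.087],[[-0.7973,-0.9173,0],-0.0251,0.087],[[-0.7973,-0.9173,0],-0.0251,0.087],[[-0.7973,-0.9173,0],-0.0251,0.087],[[-0.7973,-0.9173,0],-0.0251,0.087],[[-0.7973,-0.9173,0],-0.0251,0.087],[[-0.7973,-0.9173,0],-0.0251,0.087],[[-0.7973,-0.9173,0],-0.0251,0.087],[[-0.7973,-0.9173,0],-0.0251,0.087],[[-0.7973,-0.9173,0],-0.0251,0.087]]' > rows.txt && python3 -m jog rows.txt 20; python3 -c "
from h import *
go([.559,-.224,.17],.197)"
```

```text
time: 2.65
ee_pos: [0.4261, 0.0565, 0.2229]
eef_rot: [0.098, 0.995, 0.001, 0.0]
ft_force: [1.6, 0.6, 0.3]
width: 0.0869
grip_force: 0.0
t 2.65 d [-0.1851 -0.2491  0.0528] turn 0.0002 w 0.08691698998414742 0.0 [1.6  0.59 0.26]
```

To row units: -0.249 m / 0.75 = -0.332, -0.185 m / 0.75 = -0.2467.

```bash
echo '[[[-0.2467,-0.332,0.0533],0,0.087],[[-0.2467,-0.332,0.0533],0,0.087],[[-0.2467,-0.332,0.0533],0,0.087],[[-0.2467,-0.332,0.0533],0,0.087],[[-0.2467,-0.332,0.0533],0,0.087],[[-0.2467,-0.332,0.0533],0,0.087],[[-0.2467,-0.332,0.0533],0,0.087],[[-0.2467,-0.332,0.0533],0,0.087]]' > rows.txt && python3 -m jog rows.txt; python3 -c "
from h import *
go([.559,-.224,.064],.197)
s=r.camera('side');save(s,'a')
s=s['img'][200:340,320:480];t=r.camera('top')['img'][150:270,380:500]
cv2.imwrite('pics/b.png',np.hstack([cv2.resize(s,(480,420)),cv2.resize(t,(320,420))])[:,:,::-1])"
```

```text
time: 3.45
ee_pos: [0.5579, -0.2242, 0.1817]
eef_rot: [0.1, 0.995, -0.001, -0.001]
ft_force: [-0.7, 0.2, 0.1]
width: 0.0867
grip_force: 0.0
t 3.45 d [-0.0012  0.0006  0.1177] turn -0.0032 w 0.08666716226212698 0.0 [-0.71  0.23  0.11]
```

View pics/b.png

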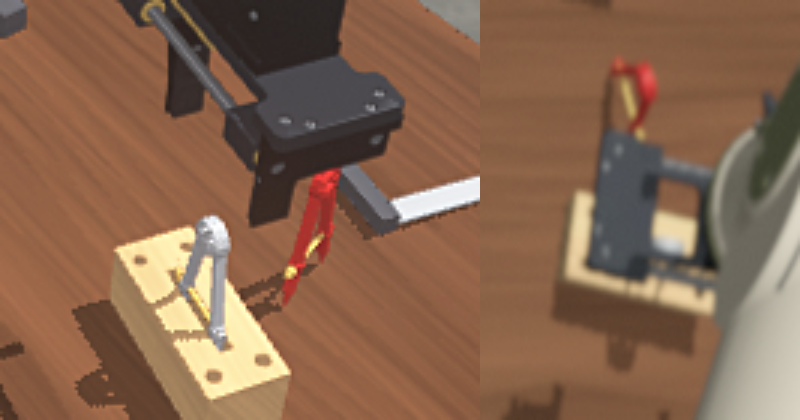

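The open fingers straddle the bow in line with the slot; the near fingertip is at side (409,273) and the red pair is clear to the right. Descending.

To row units: 0.117 m / 0.75 = 0.156, 0.11 m / 0.75 = 0.1467.

```bash
echo '[[[-0.0013,0,0.0533],0,0.07],[[-0.0013,0,0.1067],0,0.06],[[-0.0013,0,0.1333],0,0.055],[[-0.0013,0,0.1467],0,0.05],[[-0.0013,0,0.156],0,0.046],[[-0.0013,0,0.156],0,0.043],[[-0.0013,0,0.156],0,0.04],[[-0.0013,0,0.156],0,0.04]]' > rows.txt && python3 -m jog rows.txt 25; python3 -c "
from h import *
go([.559,-.224,.064],.197)"; echo '[[[0,0,0],0,0.038],[[0,0,0],0,0.036],[[0,0,0],0,0.035]]' > rows.txt && python3 -m jog rows.txt 25;echo '[[[0,0,0],0,0.034],[[0,0,0],0,0.033],[[0,0,0],0,0.033]]' > rows.txt && python3 -m jog rows.txt 25
```

```text
time: 4.35
ee_pos: [0.56, -0.2225, 0.0667]
eef_rot: [0.098, 0.995, -0.0, 0.001]
ft_force: [0.3, 0.1, 1.1]
width: 0.0416
grip_force: 0.7
t 4.35 d [ 0.0007 -0.0017  0.0027] turn 0.0002 w 0.04158507870257247 0.7222831790568307 [0.34 0.09 1.12]
time: 4.65
ee_pos: [0.56, -0.2219, 0.0662]
eef_rot: [0.098, 0.995, 0.0, 0.001]
ft_force: [0.3, 0.8, 6.8]
width: 0.0359
grip_force: 12.4
time: 4.95
ee_pos: [0.5602, -0.2217, 0.0663]
eef_rot: [0.098, 0.995, 0.0, 0.001]
ft_force: [0.6, 1.2, 6.1]
width: 0.0337
grip_force: 11.5
```

To row units: -0.002 m / 0.75 = -0.0027, -0.001 m / 0.75 = -0.0013.

```bash
echo '[[[0,0,-0.0013],0,0.032],[[0,0,-0.0027],0,0.030],[[0,0,-0.0027],0,0.029],[[0,0,-0.0027],0,0.028],[[0,0,-0.0027],0,0.027],[[0,0,-0.0027],0,0.027]]' > rows.txt && python3 -m jog rows.txt 25; echo '[[[0,0,-0.0067],0,0.027],[[0,0,-0.0133],0,0.027],[[0,0,-0.0267],0,0.027],[[0,0,-0.04],0,0.027],[[0,0,-0.06],0,0.027],[[0,0,-0.08],0,0.027],[[0,0,-0.1067],0,0.027],[[0,0,-0.1467],0,0.027],[[0,0,-0.16],0,0.027],[[0,0,-0.16],0,0.027]]' > rows.txt && python3 -m jog rows.txt;  python3 -c "
from h import *
go([.4538,.2625,.185],-.165)
a=r.camera('side');s=a['img'][160:320,320:480];t=r.camera('top')['img'][150:270,380:500]
cv2.imwrite('pics/c.png',np.hstack([cv2.resize(s,(480,480)),cv2.resize(t,(320,480))])[:,:,::-1])"
```

```text
time: 5.55
ee_pos: [0.5593, -0.2221, 0.0674]
eef_rot: [0.098, 0.995, -0.0, -0.0]
ft_force: [0.1, -0.6, -1.0]
width: 0.0275
grip_force: 9.0
time: 6.55
ee_pos: [0.5602, -0.2225, 0.1895]
eef_rot: [0.098, 0.995, -0.0, 0.002]
ft_force: [0.5, 0.4, -0.9]
width: 0.0272
grip_force: 8.9
t 6.55 d [0.1992 0.4548 0.004 ] turn -0.3618 w 0.02721840782522181 8.92111748456955 [ 0.49  0.4  -0.88]
```

View pics/c.png

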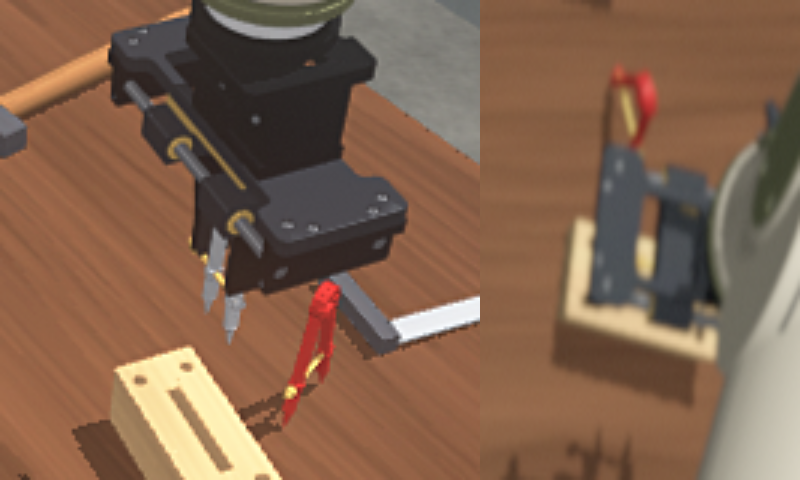

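Dividers lifted and squeezed, with tips at side (389.3,264) and (396.7,274.3); the slot is empty.

To row units: 0.455 m / 0.75 = 0.6067, 0.199 m / 0.75 = 0.2653, -0.362 rad / 3.1416 = -0.1152.

```bash
python3 -c "
from h import *
s=r.camera('side')
a=onz(s,389.3,264,.1405);b=onz(s,396.7,274.3,.1405);d=a-b
print(a,b,np.linalg.norm(d),np.arctan2(d[0],d[1]))"
echo '[[[0.2653,0.6067,0],-0.1152,0.027],[[0.2653,0.6067,0],-0.1152,0.027],[[0.2653,0.6067,0],-0.1152,0.027],[[0.2653,0.6067,0],-0.1152,0.027],[[0.2653,0.6067,0],-0.1152,0.027],[[0.2653,0.6067,0],-0.1152,0.027],[[0.2653,0.6067,0],-0.1152,0.027],[[0.2653,0.6067,0],-0.1152,0.027],[[0.2653,0.6067,0],-0.1152,0.027],[[0.2653,0.6067,0],-0.1152,0.027],[[0.2653,0.6067,0],-0.1152,0.027],[[0.2653,0.6067,0],-0.1152,0.027]]' > rows.txt && python3 -m jog rows.txt; python3 -c "
from h import *
go([.4538,.2625,.124],-.165)"
```

```text
[ 0.56431266 -0.20881289  0.1405    ] [ 0.5587625  -0.23543163  0.1405    ] 0.027191200987607134 0.20556072450950688
time: 7.9
ee_pos: [0.4522, 0.2635, 0.1862]
eef_rot: [-0.084, 0.996, -0.001, -0.001]
ft_force: [0.3, -0.8, -0.4]
width: 0.0272
grip_force: 8.9
t 7.9 d [-0.0015 -0.0012  0.0622] turn 0.0027 w 0.02718962888919694 8.92288014292717 [ 0.27 -0.76 -0.44]
```

To row units: 0.066 m / 0.75 = 0.088, 0.064 m / 0.75 = 0.0853.

```bash
echo '[[[0,0,0.04],0,0.027],[[0,0,0.0667],0,0.027],[[0,0,0.0853],0,0.027],[[0,0,0.088],0,0.027],[[0,0,0.088],0,0.027]]' > rows.txt && python3 -m jog rows.txt; python3 -c "
from h import *
go([.4528,.2635,.115],-.16)
s=r.camera('side');save(s,'d');t=r.camera('top');save(t,'dt')
a=cv2.resize(s['img'][160:210,190:256],(792,600),interpolation=cv2.INTER_CUBIC)
cv2.imwrite('pics/d2.png',a[:,:,::-1])"
```

```text
time: 8.4
ee_pos: [0.4534, 0.2624, 0.1217]
eef_rot: [-0.082, 0.997, -0.0, -0.0]
ft_force: [0.7, 0.6, -0.8]
width: 0.0273
grip_force: 8.9
t 8.4 d [0.0004 0.0012 0.0067] turn 0.0042 w 0.027329149372769167 8.909765928983688 [ 0.7   0.65 -0.79]
```

View pics/d2.png

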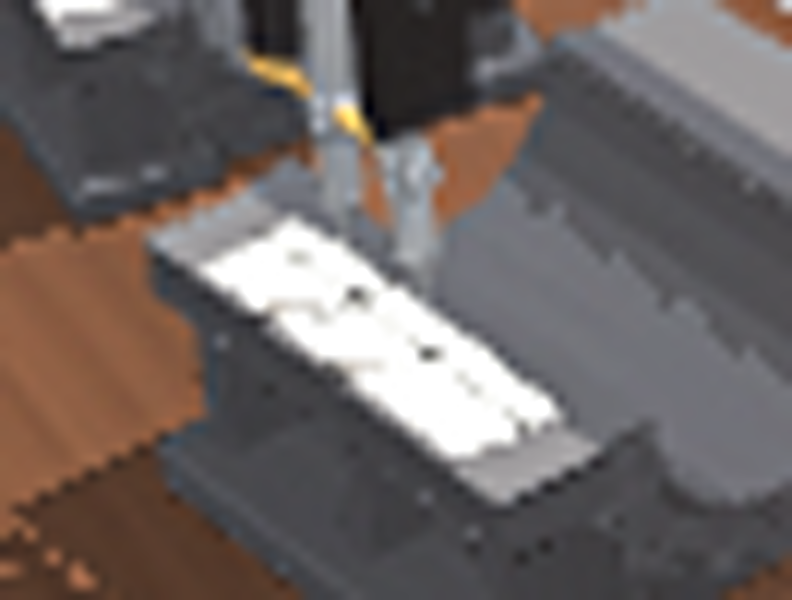

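The marks are at side (219.6,184.5) and (225.7,189.3). The tips hover at about (218.7,179.5) and (225,184), still some 10 mm up. Lowering further and looking again.

To row units: 0.0065 m / 0.75 = 0.0087, 0.004 m / 0.75 = 0.0053.

```bash
echo '[[[0,0,0.0053],0,0.027],[[0,0,0.0087],0,0.027],[[0,0,0.0087],0,0.027],[[0,0,0.0087],0,0.027]]' > rows.txt && python3 -m jog rows.txt; python3 -c "
from h import *
go([.4528,.2635,.115],-.16)
s=r.camera('side');save(s,'e');t=r.camera('top')
a=cv2.resize(s['img'][165:203,200:250],(790,600),interpolation=cv2.INTER_NEAREST)
cv2.imwrite('pics/e2.png',a[:,:,::-1])
R=Ro.from_quat(r.read_state()['eef_rot']).as_matrix();y=R[:,1];p=r.read_state()['ee_pos']
for k in(-1,1):
  q=p+y*.0128*k+[0,0,-.049];print(q,proj(s,q))"
```

```text
time: 8.9
ee_pos: [0.4531, 0.2631, 0.1151]
eef_rot: [-0.083, 0.997, 0.0, -0.0]
ft_force: [-0.3, -0.2, -0.5]
width: 0.0272
grip_force: 8.9
t 8.9 d [0.0002 0.0005 0.0001] turn 0.0053 w 0.027180725525354544 8.919206857681274 [-0.33 -0.17 -0.48]
[0.45528813 0.25048271 0.06615485] [225.34249226 187.57284155]
[0.45107762 0.27573407 0.06615852] [219.12093512 182.83137403]
```

View pics/e2.png

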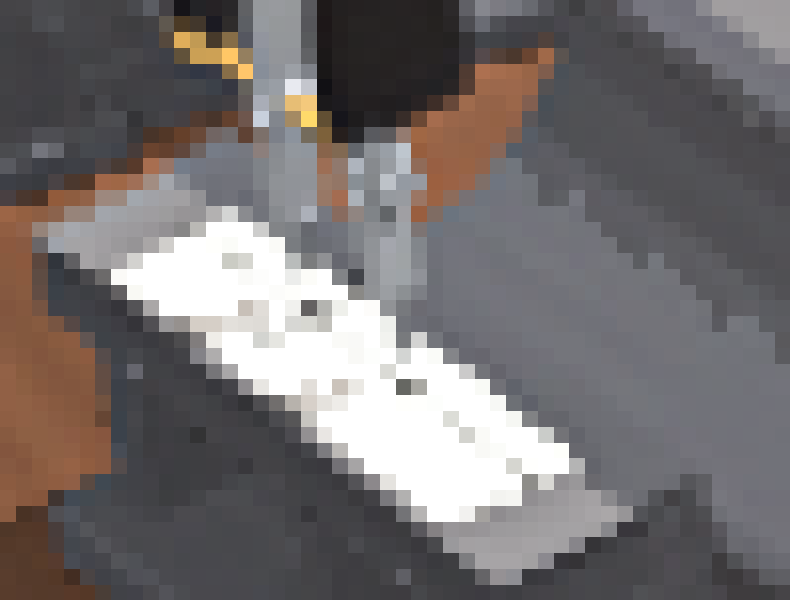

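Marks are at side (219.5,184.3) and (225.5,189.2). The thin bright tips blend into the white chalk: the legs seem to end at (219,178) and (225,184), which is higher than the screw position implies. I'll difference against the first picture.

```bash
python3 -c "
from h import *
a=cv2.imread('pics/side0.png').astype(int);b=cv2.imread('pics/e.png').astype(int)
print('cols 212-234')
for v in range(176,196): print(v,' '.join('%4d'%x for x in (b-a).sum(2)[v,212:234]))
print()
for v in range(176,196): print(v,' '.join('%4d'%x for x in b.sum(2)[v,212:234]))
"
```

```text
cols 212-234
176   12    9    6    1   44   88   93  101   44   35   97   85  259  140  143   -7    4    6    6    8   11    5
177   10    8    6    2   25   90   92  104   34   18  196   46  143  144   49   -4    6    5    6    6    6    8
178   10   14   16    9   26   95  111  187   15   -6   72   62  -27  159  -14   -3    6    9   11    5    9    8
179   21    0    0    0   21   46   57   -9    4    4   47   86   77  150   15    1    7    7    4    7    9    6
180    0    6    7    0    0   15 -225  -34   20   12   43   91  155  136   56    1    9   10    8    7    8    6
181    0    0   22   18    0    0 -205 -361   38    9   17  100  155  144   65   -5   10    7    4    5    6   12
182    0    0    0   12   11    0  -57  -13    0    3  -77  117  157  148   98   -8    8    8    7    7    8    8
183    0    0    0    0    0   17   10    0    0    0   15   84  171  108   52   -3    7    8    9    7    5    7
184    0    0    0 -189 -103    0    9   16   17   13    0   19   51   76   10    7   10    7    7    9    9    9
185 -148 -145  -95 -104 -110    0   17   24   24    0    0   
[... 2773 characters left out ...]
5  345  302  331
190  206  197  180  156  238  332  533  624  676  706  765  765  765  762  763  759  765  765  765  740  338  298
191  205  202  198  192  176  229  260  588  765  765  765  765  765  765  765  765  656  765  765  765  736  391
192  154  208  204  202  201  190  231  437  690  765  765  765  765  765  765  765  765  628  747  765  765  765
193  189  193  198  203  202  200  183  210  374  555  765  765  765  765  765  765  765  765  744  752  765  765
194  189  190  195  173  205  202  194  181  177  346  495  765  765  765  765  765  765  765  765  765  636  763
195  192  191  210  220  215  221  199  197  190  179  254  415  679  765  765  765  765  765  765  765  765  420
```

To row units: 0.002 m / 0.75 = 0.0027, 0.001 m / 0.75 = 0.0013.

```bash
cat > tip.py <<'E'
from h import *
s=r.camera('side');a=cv2.imread('pics/side0.png').astype(int);b=s['img'][:,:,::-1].astype(int)
go([.4528,.2635,.115],-.165); print(r.read_state()['ee_pos'].round(4))
d=(b-a).sum(2)
print('    ',' '.join('%4d'%x for x in range(214,230)))
for v in range(179,192): print(v,' ',' '.join('%4d'%x for x in d[v,214:230]))
E
echo '[[[0.0009,-0.0019,0.0013],0,0.027],[[0.0009,-0.0019,0.0027],0,0.027],[[0.0009,-0.0019,0.0027],0,0.027],[[0.0009,-0.0019,0.0027],0,0.027]]' > rows.txt && python3 -m jog rows.txt;echo '[[[0,0,0.0007],0,0.027],[[0,0,0.0013],0,0.027],[[0,0,0.0013],0,0.027]]' > rows.txt && python3 -m jog rows.txt; python3 tip.py
```

```text
time: 9.4
ee_pos: [0.4527, 0.2615, 0.113]
eef_rot: [-0.082, 0.997, -0.0, -0.0]
ft_force: [0.0, -0.1, -0.3]
width: 0.0271
grip_force: 8.9
time: 9.7
ee_pos: [0.4526, 0.2616, 0.112]
eef_rot: [-0.083, 0.997, 0.0, -0.0]
ft_force: [-0.6, 0.0, -0.5]
width: 0.0277
grip_force: 8.9
t 9.75 d [-0.0005  0.0019 -0.003 ] turn 0.0002 w 0.02705203488499468 8.92376571893692 [ 0.18 -0.39 -1.06]
[0.4526 0.2616 0.112 ]
      214  215  216  217  218  219  220  221  222  223  224  225  226  227  228  229
179      0    0   27   54   97  115   70    0   37    8   32  129   49   -3    5    5
180      6    0    0  -72 -217   17 -100   12   42   81   66  142   53   -1    2   10
181     22   18    0    0 -457 -331   48   12   20  109  165  145   65   -8    7    9
182      0   11   15    0  -68 -162    0   10  -51  120  154  149   99   -7    9   10
183      0    0    0   25 -277 -167    0    0   14   55  181  165  116  -12    5    9
184      0    0 -107    0   40  -50   28   18    0 -183   67  200  160   -2    3    4
185   -155 -104 -184 -170   30   30   27    0    0  -19 -284   22   46    4    4    3
186    -54    0   37   27    0    0    0    8   16    0  -60 -389  -16   20   12    8
187     12    1    0    0    0    0    0    0   15   16 -120 -299    0   24   11   12
188     23    0    0    0    0    0    0    0    0    0  -30 -321    0    0    0   21
189    -40   18   29    0    0    0    0    0 -192  -98    0  192   47    0    0    0
190      8    5  -20 -210 -232 -148 -148  -98 -107  -61    0    6    4    5    0    0
191      4    8   -3 -110 -216 -308  -48    0    0    0    0    0    0    0   16    0
```

To row units: 0.0005 m / 0.75 = 0.0007.

```bash
echo '[[[0,0,0.0007],0,0.027],[[0,0,0.0007],0,0.027]]' > rows.txt && python3 -m jog rows.txt;echo '[[[0,0,0.0007],0,0.027],[[0,0,0.0007],0,0.027]]' > rows.txt && python3 -m jog rows.txt; echo '[[[0,0,0.0007],0,0.027],[[0,0,0.0007],0,0.027]]' > rows.txt && python3 -m jog rows.txt;python3 tip.py
```

```text
time: 9.95
ee_pos: [0.4527, 0.2615, 0.1115]
eef_rot: [-0.083, 0.997, 0.0, -0.0]
ft_force: [0.7, 0.2, -0.3]
width: 0.0268
grip_force: 8.9
time: 10.15
ee_pos: [0.4527, 0.2616, 0.111]
eef_rot: [-0.082, 0.997, 0.0, 0.0]
ft_force: [0.2, -0.2, -0.1]
width: 0.0275
grip_force: 8.8
time: 10.35
ee_pos: [0.4529, 0.2616, 0.1108]
eef_rot: [-0.082, 0.997, 0.0, 0.0]
ft_force: [0.2, -1.5, 1.4]
width: 0.027
grip_force: 8.8
t 10.4 d [-0.0002  0.0018 -0.0042] turn 0.0002 w 0.027591045297950718 8.770633041858673 [ 0.06 -0.52  1.46]
[0.4529 0.2617 0.1108]
      214  215  216  217  218  219  220  221  222  223  224  225  226  227  228  229
179      0    0   24   44   99  112   81   -4   43   71    1  134   83   -9    5    6
180      8    0    0 -179 -203   28   64    6   45  100   56  134   54   -1    5   10
181     22   18    0    0 -369 -398   43    8   25   98   57  150   65   -8   10    5
182      0   11   16    0  -74 -264    0   18   10   93   58  157  109  -10    6    7
183      0    0    0   25 -270 -153    0    0   11   62  187  173  160  -15    5    9
184      0    0 -108    0   40  -52   28   16    0 -146   53  201  190   -5    3    9
185   -157 -104 -180 -170   30   31   24    0    0  -18 -304  -40   59    8    5    6
186    -55    0   35   29    0    0    0    8   16    0  -45 -416 -157   26   13    8
187     12    1    0    0    0    0    0    0   15   17 -146 -309    0   27   13   12
188     24    0    0    0    0    0    0    0    0    0  -28 -332    0    0    0   20
189    -35   21   27    0    0    0    0    0 -189  -98    0  175   73    0    0    0
190      7  -15 -123 -206 -230 -150 -148  -98 -105  -60    0    6    4    5    0    0
191      7   10    4 -109 -214 -309  -47    0    0    0    0    0    0    0   15    0
```

Careful with the scale: shifts go in shares of 75 cm and turns go in shares of pi rad. That gives: -0.0016 m / 0.75 = -0.0021, -0.0015 m / 0.75 = -0.002.

```bash
echo '[[[0,0,-0.002],0,0.0265],[[0.0008,-0.0021,-0.002],0,0.0263],[[0.0008,-0.0021,-0.002],0,0.0263],[[0.0008,-0.0021,-0.0007],0,0.0263],[[0.0008,-0.0021,-0.0007],0,0.0263]]' > rows.txt && python3 -m jog rows.txt;python3 tip.py
```

```text
time: 10.9
ee_pos: [0.4523, 0.2599, 0.111]
eef_rot: [-0.082, 0.997, 0.0, -0.0]
ft_force: [0.3, -1.0, -0.5]
width: 0.0263
grip_force: 9.1
t 10.95 d [-0.001   0.0035 -0.004 ] turn 0.0002 w 0.026222085389850772 9.047757536172867 [ 0.35  0.4  -0.43]
[0.4524 0.2599 0.111 ]
      214  215  216  217  218  219  220  221  222  223  224  225  226  227  228  229
179      0    0   23   77   84  120  108  -14  -20  139   85  135  125   -6    5    7
180      7    0    0   -1 -206   77  124   20   43   80   45  133   55   -5    6   10
181     22   18    0  -74 -366 -355   21   11   27   98   67  147   66   -7   11    8
182      0   10   16    0 -146 -355    0   24   15  105  160  150   97   -6    9    9
183      0    0    0   26  -94 -314    0    0   16   65  179  163  120  -12    5    9
184      0    0    0    0   37   82 -211   27    0 -146   54  223  178   -2    7    6
185      0 -176 -198 -187 -142   85   35    0    0  -44 -323  192   76    6    5    8
186   -112 -140 -139   42    0    0    0   11    9  -20 -363 -418 -166   23   15    8
187     12    1    0    0    0    0    0    0   17   20  -75 -310    0   28   13   11
188     27    0    0    0    0    0    0    0    0    0  -30 -338    0    0    0   21
189    -37   18   27    0    0    0    0    0    0    0    0  194   69    0    0    0
190      7    6    3  -56 -235 -147 -152 -171 -167 -108  -82   12    4    5    0    0
191      3    4   -8 -118 -216 -305 -108  -97  -52    0    0    0    0    0   15    0
```

```bash
python3 -c "
from h import *
s=r.camera('side')['img'];save({'img':s},'f');z=cv2.imread('pics/side0.png')[:,:,::-1]
f=lambda i:cv2.resize(i[172:197,207:232],(390,390),interpolation=cv2.INTER_CUBIC)
cv2.imwrite('pics/f2.png',np.hstack([f(z),f(s)])[:,:,::-1])"
```

```text
(no output)
```

View pics/f2.png

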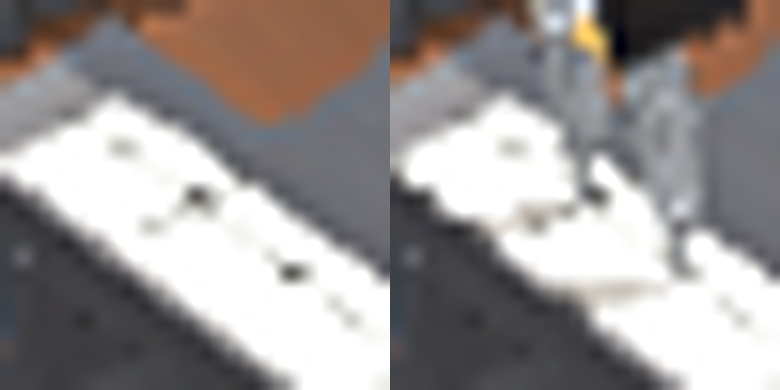

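Left panel: the marks at first, at side (219.1,184.1) and (225.2,189.0). Right panel: the tips now end at about (219.2,184.0) and (225.0,188.8), so both are on the dots to within about 1 mm. A tiny trim, then a light touch.

To row units: -0.0005 m / 0.75 = -0.0007, 0.0003 m / 0.75 = 0.0004.

```bash
echo '[[[-0.0003,-0.0007,0],0,0.0263],[[-0.0003,-0.0007,0],0,0.0263],[[-0.0003,-0.0007,0.0004],0,0.0263],[[-0.0003,-0.0007,0.0004],0,0.0263]]' > rows.txt && python3 -m jog rows.txt;echo '[[[0,0,0.0004],0,0.0263],[[0,0,0.0004],0,0.0263],[[0,0,0.0004],0,0.0263]]' > rows.txt && python3 -m jog rows.txt;python3 tip.py
```

```text
time: 11.4
ee_pos: [0.4527, 0.2595, 0.1109]
eef_rot: [-0.083, 0.997, 0.0, 0.0]
ft_force: [0.1, 0.3, 1.1]
width: 0.0265
grip_force: 9.5
time: 11.7
ee_pos: [0.4528, 0.2595, 0.1107]
eef_rot: [-0.083, 0.997, 0.0, 0.0]
ft_force: [-0.2, -0.7, 2.4]
width: 0.026
grip_force: 9.6
t 11.75 d [-0.0007  0.0039 -0.0043] turn 0.0002 w 0.026856247126406965 9.571069478988647 [-1.2  -0.25  3.2 ]
[0.4528 0.2595 0.1106]
      214  215  216  217  218  219  220  221  222  223  224  225  226  227  228  229
179      0    0   23   59   86  112   33    0  -48   84   64  123  127   21    5    6
180      8    0    0   -4 -208   76  123   26   26   97   37   66   84   -5    6   11
181     22   19    0  -76 -338 -340  -30   18    9   84   46  158  104   -9   11    8
182      0   10   13    0  -40 -400 -155   30   19   91   54  161  147  -10    5    8
183      0    0    0   26   14 -335    0    0   16   50   93  178  182  -16    4   11
184      0    0    0    0   33   85 -151   26    0  -96   41  199  153   -5    3    8
185      0 -172 -198 -210 -140   84   32    0    0  -17 -331   12  128   28    5    8
186   -112 -140 -170  -78    0    0    0   10   17    0  -93 -395 -182   26   14    3
187     12    1    0    0    0    0    0    0   13   17 -104 -365  -10   33   15    7
188     30    0    0    0    0    0    0    0    0    0  -27 -385  -13    0    0   22
189    -40   19   28    0    0    0    0    0    0    0    0  187   50    0    0    0
190      7    3    4  -53 -238 -147 -153 -172 -169 -107  -84   12  -57    8    0    0
191      6    7   -5 -117 -217 -302 -109  -96  -51    0    0    0    0    0   16    0
```

To row units: -0.0002 m / 0.75 = -0.0003.

```bash
echo '[[[0,0,-0.0003],0,0.0263],[[0,0,-0.0003],0,0.0263],[[0,0,-0.0003],0,0.0263],[[0,0,-0.0003],0,0.0263],[[0,0,-0.0003],0,0.0263],[[0,0,-0.0003],0,0.0263],[[0,0,-0.0003],0,0.0263],[[0,0,-0.0003],0,0.0263],[[0,0,-0.0003],0,0.0263],[[0,0,-0.0003],0,0.0263],[[0,0,-0.0003],0,0.0263],[[0,0,-0.0003],0,0.0263]]' > rows.txt && python3 -m jog rows.txt;python3 -c "
from h import *
c=r.camera('side');save(c,'g')
s=c['img'];w=cv2.resize(s[120:210,170:290],(520,390),interpolation=cv2.INTER_CUBIC);f=cv2.resize(s[172:197,207:224+3],(270,390),interpolation=cv2.INTER_CUBIC)
cv2.imwrite('pics/g2.png',np.hstack([w,f])[:,:,::-1])
print(np.mean([ (r.camera('side'),r.read_state()['ft_force'])[1] for _ in range(4)],0))"
```

```text
time: 12.95
ee_pos: [0.4526, 0.2595, 0.1107]
eef_rot: [-0.083, 0.997, 0.0, 0.0]
ft_force: [0.2, 0.8, 3.4]
width: 0.0264
grip_force: 9.6
[-0.36464474  0.56900552  2.96073406]
```

View pics/g2.png

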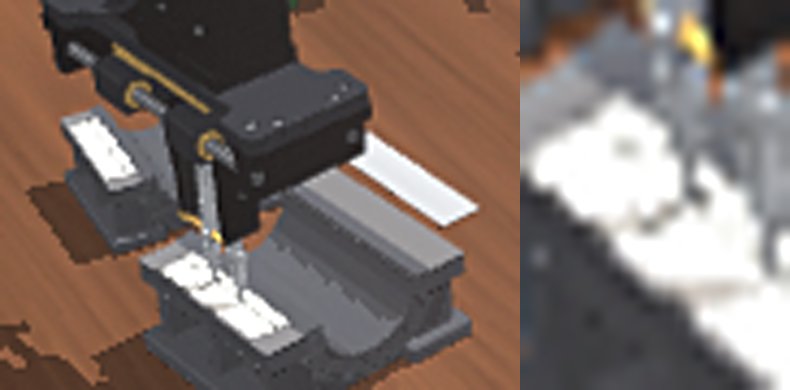

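The dividers stand on the land upright, both tips on the dots at side (219,184) and (225,189). Contact is about 3.5 N, so I'll ease it slightly and then hold.

To row units: -0.0002 m / 0.75 = -0.0003.

```bash
echo '[[[0,0,-0.0003],0,0.0263],[[0,0,-0.0003],0,0.0263],[[0,0,-0.0003],0,0.0263],[[0,0,-0.0003],0,0.0263],[[0,0,-0.0003],0,0.0263],[[0,0,-0.0003],0,0.0263],[[0,0,-0.0003],0,0.0263],[[0,0,-0.0003],0,0.0263]]' > rows.txt && python3 -m jog rows.txt;python3 tip.py
```

```text
time: 14.0
ee_pos: [0.4526, 0.2594, 0.1108]
eef_rot: [-0.082, 0.997, 0.0, -0.0]
ft_force: [0.3, -0.1, 1.1]
width: 0.0265
grip_force: 9.6
t 14.05 d [-0.0009  0.004  -0.0042] turn 0.0002 w 0.02625899491245636 9.561450630426407 [-0.3   0.67  0.69]
[0.4526 0.2594 0.1108]
      214  215  216  217  218  219  220  221  222  223  224  225  226  227  228  229
179      0    0   19   57   84  109   35    8  -35   74   65  120  125   20    5    5
180      9    0    0   -4 -206   89  121   25   26   98   38   64   84   -6    3   12
181     21   18    0  -80 -349 -231  -24   13    9   87   49  156   98   -7    9    8
182      0   10   15    0 -118 -402 -154   33   20   96   53  159  101   -9    7    6
183      0    0    0   26   16 -338    0    0   16   50   89  174  177  -15    6    9
184      0    0    0    0   33    6 -150   26    0  -89   45  199  165   -4    1    8
185      0 -108    0 -217 -143   87   32    0    0  -44 -334   26  235   27    0    7
186   -116 -145 -180  -83    0    0    0   11    6  -19 -100 -398 -180   26   12    8
187     12    1    0    0    0    0    0    0   15   19 -105 -368  -11   32   15    9
188     29    0    0    0    0    0    0    0    0    0  -26 -385  -12    0    0   22
189    -37   17   27    0    0    0    0    0    0    0    0  187   51    0    0    0
190      8    9   27  -56 -237 -147 -151 -169 -166 -107  -86   12  -55    8    0    0
191      9    5   -8 -114 -216 -304 -109  -95  -52    0    0    0    0    0   15    0
```

```bash
for i in 1 2 3; do echo '[[[0,0,0],0,0.0263],[[0,0,0],0,0.0263],[[0,0,0],0,0.0263],[[0,0,0],0,0.0263],[[0,0,0],0,0.0263],[[0,0,0],0,0.0263],[[0,0,0],0,0.0263],[[0,0,0],0,0.0263],[[0,0,0],0,0.0263],[[0,0,0],0,0.0263],[[0,0,0],0,0.0263],[[0,0,0],0,0.0263]]' > rows.txt && python3 -m jog rows.txt|egrep 'time|ee_pos|force|width'; done; python3 -c "
from bench import r
print(r.close_job())"
```

```text
time: 15.25
ee_pos: [0.4526, 0.2594, 0.1108]
ft_force: [-0.5, 0.3, 1.2]
width: 0.0264
grip_force: 9.5
time: 16.45
ee_pos: [0.4526, 0.2594, 0.1109]
ft_force: [-1.6, -0.3, 1.0]
width: 0.0267
grip_force: 9.5
time: 17.65
ee_pos: [0.4526, 0.2594, 0.1108]
ft_force: [0.0, -0.3, 1.2]
width: 0.0264
grip_force: 9.5
the job is handed in; nothing more can be done
None
```

Job handed in at 17.65 s: the dividers stand squeezed with both points on the punch marks to within about 1 mm by the side camera, pressing at about 2 N, held steady for 3.6 s and still gripped; the hand-in call returned no verdict.

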